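# Tip the rinsed bottle caps into the thin porcelain dish

### The arm

A 7-joint arm with a two-finger parallel gripper is mounted at the origin on the work surface. World frame = base frame: x ahead of the robot, y to its left, z up, the work surface at z = 0. Lengths are in m, angles in rad, forces in N, time in s.
With the tool pointing down it reaches from about 0.425 to 0.925 m from the base axis. Payload 6.8 kg.
Tool frame: the origin (TCP) lies on the centre line of the jaws, within the pads' length; the fingertips stand 19 mm ahead of it and the grasp point (between the pads) is the TCP (bot.tcp_to_tips is the distance from the TCP to the fingertips, in m); x points along the fingers, y is the direction in which the jaws open and shut, and the axes are right-handed (so a half turn about x gives the same grasp; the last joint's range is limited). The gripper opens to 85 mm and grips with 20 to 120 N. Pads are 22 mm wide; open, the fingers measure 114 mm over their backs; the gripper's body (76 mm by 85 mm) begins 54 mm behind the grasp point. The pads swing forward as they close: fully open they stand 13 mm farther back than shut.
Start: joints at [1.114, 0.477, 0.022, 1.555, -0.011, 1.109, -0.083], TCP at [0.231, -0.634, 0.227] pointing down, gripper open.
Joint ranges: [-2.96, 2.96], [-0.34, 2.1], [-1.41, 1.46], [0.24, 2.44], [-1.37, 4.51], [0.17, 1.92], [-2.96, 2.96]. Speed limits (rad/s): [2.39, 2.39, 3.14, 3.14, 3.14, 3.14, 3.14].

### API

Orientations are given as a unit quaternion [w, x, y, z].
In Python, from station import status, eyes, bot gives the robot as it stands.
- The arm moves only by the tool apply_moves, never from a script. Its arguments are lists of equal length, an entry for each row: "travel": the shift along the tool's x, y, z in cm, a list of three; "turn": the turn, a rotation vector about the tool's x, y, z in rad, a list of three; "grip": the closure, from 0 (fully open) to 1 (shut). In form: {"travel": [[tx, ty, tz], ...], "turn": [[wx, wy, wz], ...], "grip": [grip, ...]}. A call has 1 to 8 rows; each row shifts and turns the pose as measured when the row begins, along the tool's axes as they then stand; what a row does not reach is not made up. A row lasts 1/12 s, in which the tool goes at most 41.7 mm and 7.16 degrees, less where a joint would pass 70% of its speed; a pose out of reach is approached as far as the arm can. A call is refused whole if a number of a shift passes 4.17 or a number of a turn 0.125, either way. A call with a gripper value outside its range is refused whole. The fingers move at their own pace and stop on an object; "newtons" is the grip in N (left out, the last holds). Time passes only in rows, so rows that do not move let the fingers close. It gives the time, the measured TCP pose, the force and the opening at its end, in the units of the state.
- status.get_obs(): the state, without advancing time (a new reading comes with each control period).
- eyes.read_camera(name): name is "scene" or "top" or "wrist"; returns the picture (400x640x3 uint8, red, green, blue); there is no depth.
- eyes.calibration(name): a dict with "intrinsics" (3x3 intrinsics, pixels), "distortion" ([k1, k2, p1, p2, k3] as OpenCV has them; the pictures are not rectified), "xyz" and "attitude" of the camera in the world; the wrist camera has in their place "T_tool_cam" (4x4, takes a point from camera to tool coordinates, whose origin is the TCP and whose axes are the tool frame's). Camera axes: x right, y down, z forward; pixel columns grow to the right and rows downward; lengths in m; the calibration is good to about 2 mm. A picture is of the moment at which its call begins: read the wrist's pose just before it. calibration takes no time and is no camera call.
- bot.hand_in(): hands the job in, once; it reports no verdict.
Trained networks look in the newest picture that a camera, given by its name, has taken for a name from the list of things; names that differ only in an ending like _2 or _b are one class to them, and where a whole thing is asked for, a point or a joint stands for the part that bears it (a point fixed in the world has none). Each returns a list of dicts, best first, with "score" (0 to 1); they miss things now and then, are a little off and sometimes report something else, mostly with a low value. They report only what shows in the picture. A call takes as long as a camera call. They do not tell look-alikes from the thing itself.
- eyes.masks_of(thing, camera): "region" (400x640 bool, what is visible of it) and "rect" ([left, top, right, bottom] in pixels, round what is visible of it).
The state is a dict: "t": time; "q": joint angles; "joint_vel": joint speeds; "joint_torque": joint torques, N m; "eef_pos": TCP position; "tool_rot": TCP orientation; "contact_force": force on the tool from outside, world axes, zero at the start; "torque": the same for the moment, N m; "gripper_width": opening from 0.0 (shut) to 1.0 (fully open).
Only numpy, scipy, OpenCV 4.12 (cv2) and the standard library are available. Lean on these libraries where they do the work, as an engineer would, in place of code of your own. Each camera call takes 0.05 s, during which the arm holds its last target. There are 200 camera calls.

### The job

Slide the thin white porcelain dish along the bench into the ring marked below the open end of the steel tray; it breaks easily, so never grip or lift it and push it with less than 10 N. Then press down the rod at the side of the tray so that the tray tips and all four caps slide into the dish, without touching the clean caps, and let the tray swing back level. Leave the jar, the tip box and the wash bottle where they are.

Things in the scene. Friction and masses are not known exactly. Their poses are not given: they have to be found in the camera images.
- dish: loose round open dish of thin white porcelain, 0.2 to 0.42 kg: outer diameter 116 mm at the foot and 120 mm at the rim, 50 mm high, wall 4 mm, floor 5 mm thick. Origin: centre of its underside, z up.
- stand: fixed aluminium stand of the tipping tray; origin on the bench below the middle of the hinge. Its -y axis points where the tray tips, +x to the side with the rod; z up. Foot plate 130 x 130 x 10 mm, y = -20 to +110 mm. Two upright cheeks at x = +-54 mm, 8 mm thick, 50 mm wide, 145 mm high carry the hinge, whose axis runs along x, 140 mm above the origin.
- ring_mark (a point): point on the bench at the centre of a thin pale ring (154 mm diameter, drawn flat on the bench) below the tray's open end, at y = -115 mm in the stand's frame. The dish belongs here.
- tray (a joint): hinge of the steel tray, rad: 0 = level, grows as the open end goes down, at most 0.95; a light spring brings it back. Tray 86 mm wide, walls 26 mm high at the sides and rear, open in front; when level its floor's top is 140 mm above the bench, at the hinge axis, and reaches from y = -90 mm (open lip) to y = +100 mm (rear wall) in the stand's frame.
- tray_rod (a point): point on the axis of the round steel rod (12 mm diameter) that sticks out level from the tray's +x side wall, from x = 43 to 98 mm in the stand's frame, turning with the tray. The point is at x = 75, y = -70, z = 146 mm in the stand's frame when the tray is level. Pressing the rod down (about 3 to 7 N) tips the tray.
- cap1: loose black plastic screw cap, a ribbed disc of 32 mm diameter, 16 mm high, 15 g, standing in the tray. Origin: its centre, z up.
- cap2: loose black plastic screw cap, a ribbed disc of 32 mm diameter, 16 mm high, 15 g, standing in the tray. Origin: its centre, z up.
- cap3: loose black plastic screw cap, a ribbed disc of 32 mm diameter, 16 mm high, 15 g, standing in the tray. Origin: its centre, z up.
- cap4: loose black plastic screw cap, a ribbed disc of 32 mm diameter, 16 mm high, 15 g, standing in the tray. Origin: its centre, z up.
- jar: bystander: squat brown glass jar with white lid, 60 mm diameter, 55 mm high; origin: centre of its underside
- tip_box: bystander: low blue box of pipette tips, 85 x 120 mm (x, y), 56 mm high; origin: centre of its underside
- wash_bottle: bystander: white plastic bottle, 64 mm diameter, 170 mm high; origin: centre of its underside
There are look-alikes about, which are no part of the job. What is shaped like the cap1 but turquoise is not meant. Leave any red look-alike of the dish alone.

How it is judged:
On the way, in this order (a step that is already met when the one before it is completed fails the run):
1. the dish stands in the ring (its centre within 22 mm of the ring's), flat and at rest, while the tray is still level (under 0.1 rad) (horizontal distance between dish and ring_mark below 0.022 m and height (world z) of dish below 0.005 m and angle between dish's own z axis and vertical below 0.08 rad and value of joint tray below 0.1 rad and linear speed of dish below 0.02 m/s), for 0.2 s.
2. the tray is tipped by more than 0.5 rad (value of joint tray above 0.5 rad), for 0.1 s.
At the end, for the whole second after the job is handed in: all four caps lie at rest in the dish (centres within 56 mm of its axis and below its rim), the dish stands flat and at rest with its centre within 22 mm of the ring's, and the tray is back level (under 0.08 rad) (horizontal distance between each of cap1, cap2, cap3, cap4 and dish below 0.056 m and z of cap1 in the frame of dish between 0 and 0.05 m and linear speed of each of cap1, cap2, cap3, cap4 below 0.03 m/s and z of cap2 in the frame of dish between 0 and 0.05 m and z of cap3 in the frame of dish between 0 and 0.05 m and z of cap4 in the frame of dish between 0 and 0.05 m and horizontal distance between dish and ring_mark below 0.022 m and height (world z) of dish below 0.005 m and angle between dish's own z axis and vertical below 0.08 rad and linear speed of dish below 0.02 m/s and value of joint tray below 0.08 rad); the robot touches nothing.
It fails at once if the robot presses on the dish with more than 10 N (contact force between dish and the fingers above 10 N or contact force between dish and the arm above 10 N).
It fails at once if the dish is pressed against the stand or tray with more than 10 N (contact force between dish and stand above 10 N).
It fails at once if the dish is lifted by more than 10 mm or tilted by more than 0.25 rad (height (world z) of dish above 0.01 m or angle between dish's own z axis and vertical above 0.25 rad).
It fails at once if the robot touches a cap (contact force between any of cap1, cap2, cap3, cap4 and the fingers above 0.3 N or contact force between any of cap1, cap2, cap3, cap4 and the arm above 0.3 N).
It fails at once if a bystander (jar, tip box, wash bottle) is moved by more than 20 mm (distance of any of jar, tip_box, wash_bottle from where it was at the start of the episode above 0.02 m).
It also fails if it takes over 70 s, if anything falls off the work surface, if the arm or the gripper's body presses on something with over 40 N, if the wrist force passes 120 N, or if a joint passes its speed limit or range.

## Working session

There is one attempt and no reset: what is moved stays moved. The work goes in short steps, Python scripts to look and compute and a tool call to move; the robot and the scene stay as the last step left them, time stands still between calls to the robot, and variables do not carry over. Pictures are saved under pics/ and viewed, about 8 in all and at most 12, crops included, and the job is handed in when it is done.

Besides the shell and the picture viewer there is one more tool, called as a command line: name --argument value ..., lists and objects as JSON in quotes. apply_moves: Moves the arm, as the interface text tells. Its arguments: {"type":"object","properties":{"travel":{"type":"array"},"turn":{"type":"array"},"grip":{"type":"array"},"newtons":{"type":"number"}},"required":["travel","turn","grip"]}

```bash
mkdir -p pics; ls; python3 - <<'E'
from station import status, eyes, bot
import cv2,numpy as np
o=status.get_obs(); print({k:np.round(v,3).tolist() for k,v in o.items()}, bot.tcp_to_tips)
for c in ("scene","top"):
    im=eyes.read_camera(c); cv2.imwrite(f"pics/{c}0.png",im[:,:,::-1]); print(c,eyes.calibration(c))
    for n in ("dish","stand","tray","tray_rod","cap1","jar","tip_box","wash_bottle"):
        for d in eyes.masks_of(n,c)[:5]:
            if d["score"]>.3: print(n,round(d["score"],2),np.round(d["rect"]).tolist())
print(eyes.calibration("wrist"))
E
```

```text
pics
{'t': 0.0, 'q': [1.114, 0.478, 0.022, 1.556, -0.012, 1.109, -0.083], 'joint_vel': [-0.001, -0.0, 0.001, 0.0, 0.001, -0.002, 0.0], 'joint_torque': [0.001, -59.645, 1.609, -28.119, 0.013, 0.009, 0.0], 'eef_pos': [0.23, -0.634, 0.226], 'tool_rot': [-0.122, -0.696, -0.123, 0.697], 'contact_force': [0.356, -0.175, -0.14], 'torque': [0.04, -0.027, 0.001], 'gripper_width': 1.0} 0.019
scene {'intrinsics': array([[439.49020056,   0.        , 326.99132031],
       [  0.        , 439.49020056, 208.46722703],
       [  0.        ,   0.        ,   1.        ]]), 'distortion': array([0.02841889, 0.        , 0.        , 0.        , 0.        ]), 'xyz': array([ 1.35880641, -0.09682317,  0.77903508]), 'attitude': array([-0.33896649,  0.70134265,  0.56911389, -0.26330512])}
dish 0.87 [185.0, 169.0, 232.0, 208.0]
stand 0.69 [304.0, 182.0, 391.0, 265.0]
tray 0.82 [308.0, 182.0, 388.0, 231.0]
tray_rod 0.94 [302.0, 184.0, 390.0, 230.0]
cap1 0.68 [333.0, 189.0, 344.0, 198.0]
cap1 0.53 [366.0, 201.0, 376.0, 203.0]
jar 0.69 [208.0, 251.0, 237.0, 287.0]
tip_box 0.84 [257.0, 295.0, 321.0, 346.0]
wash_bott
[... 935 characters left out ...]

tip_box 0.7 [345.0, 87.0, 397.0, 135.0]
wash_bottle 0.56 [181.0, 133.0, 220.0, 170.0]
{'intrinsics': array([[322.57207504,   0.        , 319.55633814],
       [  0.        , 322.57207504, 198.03006342],
       [  0.        ,   0.        ,   1.        ]]), 'distortion': array([-0.03457507,  0.        ,  0.        ,  0.        ,  0.        ]), 'T_tool_cam': array([[-1.38332282e-03, -2.91964384e-01,  9.56428191e-01,
        -1.46391022e-01],
       [ 9.99998987e-01, -8.34381891e-05,  1.42087032e-03,
        -1.88812677e-04],
       [-3.35040892e-04,  9.56429188e-01,  2.91964203e-01,
        -7.59907594e-02],
       [ 0.00000000e+00,  0.00000000e+00,  0.00000000e+00,
         1.00000000e+00]])}
```

```bash
python3 - <<'E'
import cv2
im=cv2.imread("pics/top0.png")[70:370,150:550]; cv2.imwrite("pics/top0c.png",cv2.resize(im,None,fx=2,fy=2,interpolation=cv2.INTER_CUBIC))
E
```

```text
(no output)
```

View pics/top0c.png

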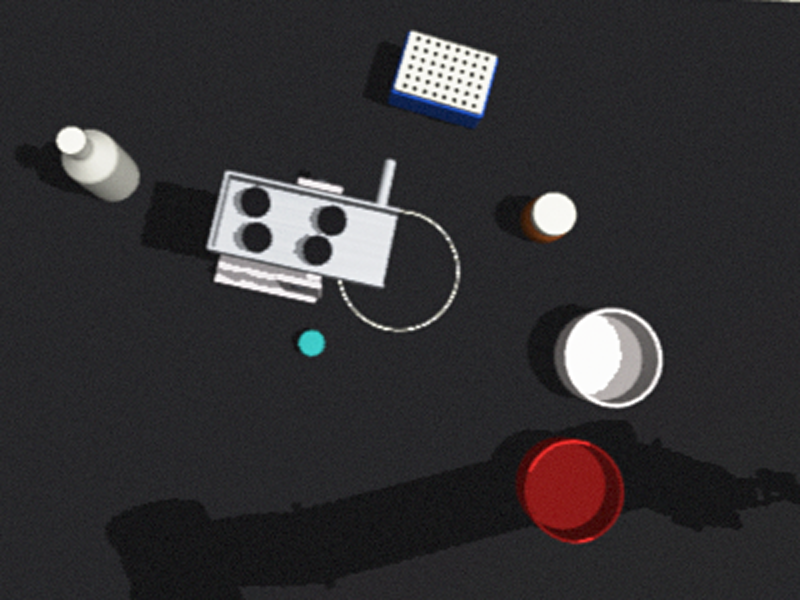

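View pics/scene0.png

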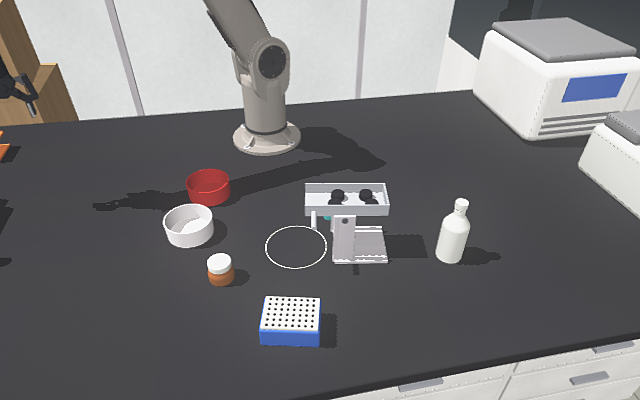

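The top crop (2x, offset 150,70) shows the following:
- The white dish has its rim centred near crop (609,357), which is full (454,249).
- The red look-alike is at crop (571,490), and the turquoise cap at (312,343). I leave both alone.
- The tray has four black caps, with the rod end at crop (390,160).
- The ring centre is near crop (400,270).

The white dish fits the description. The scene view confirms this layout.

```bash
cat > h.py <<'E'
from station import status, eyes, bot
import cv2,numpy as np
from scipy.spatial.transform import Rotation as R
def quat(q): return R.from_quat([q[1],q[2],q[3],q[0]]).as_matrix()
def cam(name):
    c=eyes.calibration(name)
    if name=="wrist":
        o=status.get_obs(); T=np.eye(4); T[:3,:3]=quat(o["tool_rot"]); T[:3,3]=o["eef_pos"]; T=T@c["T_tool_cam"]
        return c["intrinsics"],c["distortion"],T[:3,3],T[:3,:3]
    return c["intrinsics"],c["distortion"],np.array(c["xyz"]),quat(c["attitude"])
def back(C,uv,z):
    K,D,p,Rm=C; u=cv2.undistortPoints(np.array(uv,float).reshape(-1,1,2),K,D).reshape(-1,2)
    d=np.c_[u,np.ones(len(u))]@Rm.T; return p+d*((z-p[2])/d[:,2])[:,None]
def proj(C,X):
    K,D,p,Rm=C; Xc=(np.atleast_2d(X)-p)@Rm
    return cv2.projectPoints(Xc.reshape(-1,1,3),np.zeros(3),np.zeros(3),K,D)[0].reshape(-1,2)
def circ(P):
    A=np.c_[2*P[:,:2],np.ones(len(P))]; s=np.linalg.lstsq(A,(P[:,:2]**2).sum(1),rcond=None)[0]
    return s[:2],np.sqrt(s[2]+s[0]**2+s[1]**2)
def tool(dw):  # world vector (m) -> tool cm
    return 100*quat(status.get_obs()["tool_rot"]).T@np.array(dw)
E
python3 - <<'E'
from h import *
from scipy.optimize import least_squares
C=cam("top")
f=lambda L:np.array(L,float)/2+[150,70]
print("C",C[2],C[3].round(3).tolist())
r=back(C,f([(340,283),(351,304),(375,324),(400,330),(430,321),(452,296),(459,270),(452,240),(430,217),(405,211)]),0); print("ring",circ(r))
d=back(C,f([(555,357),(572,320),(608,309),(645,325),(661,357),(648,393),(612,406),(572,390)]),.05); print("dish",circ(d))
uv=f([(229,172),(208,250),(384,287),(390,160),(400,270)])
S=np.array([[.043,.1,.166],[-.043,.1,.166],[-.043,-.09,.14],[.098,-.07,.146],[0,-.115,0]])
def W(p,S=S): return S@R.from_euler('z',p[2]).as_matrix().T+[p[0],p[1],0]
s=least_squares(lambda p:(proj(C,W(p))-uv).ravel(),[.45,.1,0]); print("stand",s.x,s.fun.round(1))
print("rod",W(s.x,np.array([[.075,-.07,.146]])),"ring",W(s.x,S[4:]))
for n,u,z in [("jar",(553,214),.055),("bottle",(71,141),.17),("tip",(445,75),.056),("turq",(312,343),.016),("red",(571,490),.05)]: print(n,back(C,f([u]),z).round(3))
print(quat(status.get_obs()["tool_rot"]).round(3))
E
```

```text
C [0.44591985 0.10915453 0.94963653] [[0.027, -0.992, 0.122], [-0.999, -0.032, -0.043], [0.047, -0.121, -0.992]]
ring (array([0.55691725, 0.01203182]), np.float64(0.07763202802035402))
dish (array([ 0.45088742, -0.24038124]), np.float64(0.062100937954979604))
stand [ 0.57618428  0.12407677 -0.17220561] [-1.  -0.2  0.5 -0.1 -0.1  0.7  0.6 -0.1  0.1 -0.5]
rod [[0.63808007 0.04226044 0.146     ]] ring [[0.55647837 0.01077771 0.        ]]
jar [[ 0.625 -0.171  0.055]]
bottle [[0.661 0.38  0.17 ]]
tip [[ 0.796 -0.035  0.056]]
turq [[0.459 0.12  0.016]]
red [[ 0.293 -0.193  0.05 ]]
[[ 0.     0.342 -0.94 ]
 [-0.    -0.94  -0.342]
 [-1.     0.    -0.   ]]
```

apply_moves --travel '[[0,-2.5,-3.1],[0,-2.5,-3.1],[0,-2.5,-3.1],[0,-2.5,-3.1],[0,-2.5,-3.1],[0,-2.5,-3.1],[0,-2.5,-3.1],[0,-2.5,-3.1]]' --turn '[[0,0,0],[0,0,0],[0,0,0],[0,0,0],[0,0,0],[0,0,0],[0,0,0],[0,0,0]]' --grip '[0.3,0.3,0.3,0.3,0.3,0.3,0.3,0.3]'

```text
t: 1.57
eef_pos: [0.3941, -0.3622, 0.2258]
tool_rot: [-0.118, -0.696, -0.113, 0.699]
contact_force: [1.8, -0.6, -1.3]
gripper_width: 0.699
```

apply_moves --travel '[[0,0,0],[0,0,0],[0,0,0],[0,0,0],[0,0,0],[0,0,0],[0,0,0]]' --turn '[[-0.12,0,0],[-0.12,0,0],[-0.12,0,0],[-0.12,0,0],[-0.12,0,0],[-0.12,0,0],[-0.1,0,0]]' --grip '[0.3,0.3,0.3,0.3,0.3,0.3,0.3]'

```text
t: 2.15
eef_pos: [0.4039, -0.3485, 0.2277]
tool_rot: [-0.398, -0.586, -0.393, 0.587]
contact_force: [-0.9, 0.4, 0.1]
gripper_width: 0.698
```

apply_moves --travel '[[0,0,0],[0,0,0],[0,0,0]]' --turn '[[0,0.125,0],[0,0.125,0],[0,0,0]]' --grip '[0.3,0.3,0.3]'

```text
t: 2.4
eef_pos: [0.4065, -0.3461, 0.2292]
tool_rot: [0.349, 0.654, 0.444, -0.503]
contact_force: [-0.9, -0.6, -0.5]
gripper_width: 0.7
```

```bash
python3 - <<'E'
from h import *
o=status.get_obs(); print(o["t"],o["eef_pos"],quat(o["tool_rot"]).round(3).tolist(),o["q"],o["gripper_width"],o["contact_force"])
print(tool(np.array([.414,-.328,.037])-o["eef_pos"]))
C=cam("wrist"); im=eyes.read_camera("wrist"); cv2.imwrite("pics/w1.png",im[:,:,::-1])
for d in eyes.masks_of("dish","wrist")[:3]: print(d["score"],d["rect"])
th=np.linspace(0,6.28,60); P=np.c_[.4509+.06*np.cos(th),-.2404+.06*np.sin(th),0*th+.05]
im=im[:,:,::-1].copy(); cv2.polylines(im,[proj(C,P).astype(np.int32).reshape(-1,1,2)],True,(0,255,0),1); cv2.imwrite("pics/w1.png",im)
E
```

```text
2.4 [ 0.4064706  -0.34613707  0.22921325] [[0.099, 0.932, -0.348], [0.228, -0.362, -0.904], [-0.968, 0.01, -0.249]] [ 0.94969706  0.31800748 -0.26421417  1.82114847 -0.18017449  1.09126139
  0.4157397 ] 0.7003326835510726 [-0.93704476 -0.61418776 -0.51477995]
[19.10442378 -0.15060006  2.88341974]
0.75 [266.2, 54.7, 382.9, 169.9]
0.6 [110.1, 69.7, 233.1, 184.1]
```

View pics/w1.png

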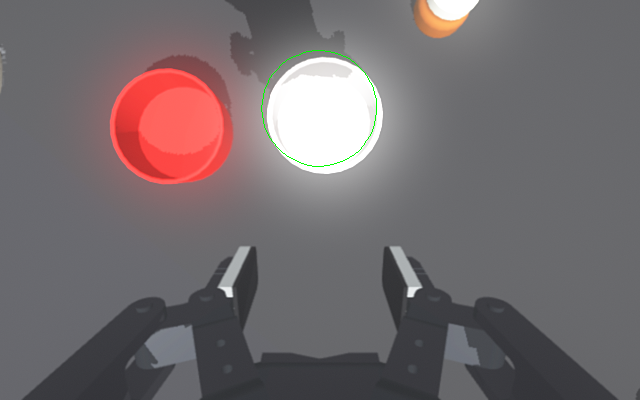

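The wrist view shows the white dish centred at about (325,115), which is 6–8 px off my prediction. The red look-alike is to the left at (170,125). Next I correct for that and lower behind the dish.

```bash
python3 - <<'E'
from h import *
o=status.get_obs(); C=cam("wrist")
d=back(C,[(325,115)],.05)[0]; ring=np.array([.5567,.0114]); print(d)
# top again via mask bounds
u=ring-d[:2]; L=np.hypot(*u); u/=L; print(L,u,"toolz",quat(o["tool_rot"])[:2,2])
p=np.r_[d[:2]-u*.098,.037]; print(p,tool(p-o["eef_pos"]))
E
```

```text
[ 0.45472771 -0.24657924  0.05      ]
0.27740157794131465 [0.36759809 0.92998476] toolz [-0.34515892 -0.90634828]
[ 0.4187031  -0.33771774  0.037     ] [18.91109654  0.59476156  3.82314457]
```

apply_moves --travel '[[0,0.6,3.8],[3.6,0,0],[3.6,0,0],[3.6,0,0],[3.6,0,0],[2.5,0,0],[1.0,0,0],[0,0,0]]' --turn '[[0,0,0],[0,0,0],[0,0,0],[0,0,0],[0,0,0],[0,0,0],[0,0,0],[0,0,0]]' --grip '[0.3,0.3,0.3,0.3,0.3,0.3,0.3,0.3]'

```text
t: 3.17
eef_pos: [0.4279, -0.3344, 0.0453]
tool_rot: [0.365, 0.644, 0.443, -0.506]
contact_force: [0.4, -0.9, -0.6]
gripper_width: 0.698
```

```bash
cat > m.py <<'E'
from h import *
import sys
o=status.get_obs(); print(round(o["t"],2),o["eef_pos"].round(4) if hasattr(o["eef_pos"],'round') else o["eef_pos"],"F",np.round(o["contact_force"],1))
C=cam("wrist"); im=eyes.read_camera("wrist"); cv2.imwrite(f"pics/{sys.argv[1]}.png",im[:,:,::-1])
T=cam("top"); eyes.read_camera("top")
for n,c in (("wrist",C),("top",T)):
    for d in eyes.masks_of("dish",n)[:2]:
        l,t,r,b=d["rect"]; print(n,round(d["score"],2),d["rect"],back(c,[((l+r)/2,(t+b)/2)],.045).round(4))
z=-quat(o["tool_rot"])[:,2]; print("-z",z.round(3))
E
python3 m.py w2
```

```text
3.17 [ 0.4279 -0.3344  0.0453] F [ 0.4 -0.9 -0.6]
wrist 0.92 [179.2, 0.0, 429.8, 197.6] [[ 0.4486 -0.259   0.045 ]]
wrist 0.9 [0.0, 1.0, 133.6, 208.8] [[ 0.3383 -0.2217  0.045 ]]
top 0.74 [431.2, 223.4, 477.8, 276.1] [[ 0.4482 -0.2429  0.045 ]]
top 0.65 [405.8, 289.5, 463.7, 341.6] [[ 0.2911 -0.1926  0.045 ]]
-z [0.328 0.918 0.222]
```

View pics/w2.png

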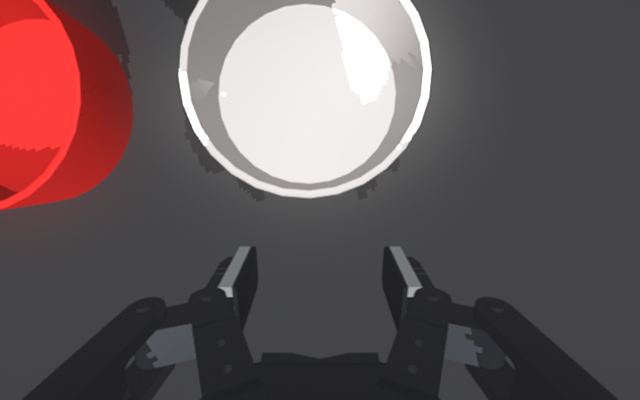

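apply_moves --travel '[[0.3,-1.3,0.2],[0,0,0],[0,0,0]]' --turn '[[0.055,0,0],[0,0,0],[0,0,0]]' --grip '[0.3,0.3,0.3]'

```text
t: 3.62
eef_pos: [0.4189, -0.3382, 0.0493]
tool_rot: [0.352, 0.655, 0.423, -0.518]
contact_force: [1.1, 0.9, -0.0]
gripper_width: 0.698
```

```bash
cat > n.py <<'E'
from h import *
import sys
# rim circle from wrist mask (white dish = brightest region), heights .05
o=status.get_obs(); p=np.array(o["eef_pos"]); Rm=quat(o["tool_rot"]); C=cam("wrist"); im=eyes.read_camera("wrist")
cv2.imwrite(f"pics/{sys.argv[1]}.png",im[:,:,::-1])
print(round(o["t"],2),p.round(4),"F",np.round(o["contact_force"],1),"g",o["gripper_width"])
z=-Rm[:2,2]; z/=np.hypot(*z); y=np.array([z[1],-z[0]])
for d in eyes.masks_of("dish","wrist")[:3]:
    m=d["region"]; col=im[m].mean(0)
    if col[0]>1.5*col[1]: continue
    c=max(cv2.findContours(m.astype(np.uint8),0,1)[0],key=cv2.contourArea).reshape(-1,2)
    c=c[(c[:,1]>3)&(c[:,0]>3)&(c[:,0]<636)]; W=back(C,c,.05)
    q,r=circ(W)
    for _ in range(3):
        e=abs(np.hypot(*(W[:,:2]-q).T)-r); q,r=circ(W[e<=np.percentile(e,70)+1e-9])
    v=q-p[:2]; g=np.array([.5567,.0114])-q
    print("score",round(d["score"],2),"dish",q.round(4),"r",r.round(4),"ahead",(v@z).round(4),"right",(v@y).round(4),"| to ring: ahead",(g@z).round(4),"right",(g@y).round(4))
print("ring ahead dir",z.round(3),"down tilt",Rm[:,0].round(3))
E
python3 n.py w3
```

```text
3.62 [ 0.4189 -0.3382  0.0493] F [ 1.1  0.9 -0. ] g 0.6981530820078619
score 0.84 dish [ 0.453  -0.2485] r 0.059 ahead 0.0958 right -0.0036 | to ring: ahead 0.2798 right -0.006
ring ahead dir [0.39  0.921] down tilt [ 0.107  0.19  -0.976]
```

apply_moves --travel '[[0.9,-0.4,0.1],[0.25,0,-1.0],[0.2,0,-0.8],[0.07,0,-0.3],[0.07,0,-0.3],[0.07,0,-0.3],[0.07,0,-0.3],[0.07,0,-0.3]]' --turn '[[0,0,0],[0,0,0],[0,0,0],[0,0,0],[0,0,0],[0,0,0],[0,0,0],[0,0,0]]' --grip '[0.3,0.3,0.3,0.3,0.3,0.3,0.3,0.3]'

```text
t: 4.38
eef_pos: [0.4316, -0.3019, 0.039]
tool_rot: [0.353, 0.655, 0.423, -0.517]
contact_force: [-1.8, -1.7, 0.4]
gripper_width: 0.697
```

```bash
python3 n.py w4
```

```text
4.38 [ 0.4316 -0.3019  0.039 ] F [-1.8 -1.7  0.4] g 0.6969173706851673
score 0.92 dish [ 0.4545 -0.2463] r 0.0589 ahead 0.0601 right -0.0004 | to ring: ahead 0.2772 right -0.0055
ring ahead dir [0.387 0.922] down tilt [ 0.108  0.189 -0.976]
```

View pics/w4.png

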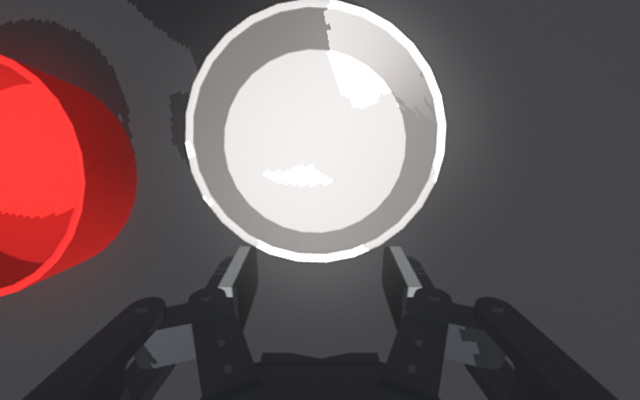

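The dish sits in the cradle: rim bottom at (315,262), between the pads at x≈245 and 390. I'll push gently.

apply_moves --travel '[[0.09,0,-0.4],[0.09,0,-0.4],[0.1,0,-0.5],[0.1,0,-0.5],[0.1,0,-0.5],[0.1,0,-0.5],[0.1,0,-0.5],[0.1,0,-0.5]]' --turn '[[0,0,0],[0,0,0],[0,0,0],[0,0,0],[0,0,0],[0,0,0],[0,0,0],[0,0,0]]' --grip '[0.3,0.3,0.3,0.3,0.3,0.3,0.3,0.3]'

```text
t: 5.15
eef_pos: [0.4471, -0.2666, 0.0398]
tool_rot: [0.353, 0.655, 0.421, -0.518]
contact_force: [-1.5, -2.9, 0.6]
gripper_width: 0.699
```

```bash
python3 n.py w5
```

```text
5.15 [ 0.4471 -0.2666  0.0398] F [-1.5 -2.9  0.6] g 0.6987923172250025
score 0.62 dish [ 0.4743 -0.2174] r 0.0591 ahead 0.056 right 0.0057 | to ring: ahead 0.2428 right -0.0138
ring ahead dir [0.392 0.92 ] down tilt [ 0.109  0.185 -0.977]
```

apply_moves --travel '[[0.11,-0.02,-0.5],[0.11,-0.02,-0.5],[0.11,-0.02,-0.5],[0.11,-0.02,-0.5],[0.11,-0.02,-0.5],[0.11,-0.02,-0.5],[0.11,-0.02,-0.5],[0.11,-0.02,-0.5]]' --turn '[[0,0,0],[0,0,0],[0,0,0],[0,0,0],[0,0,0],[0,0,0],[0,0,0],[0,0,0]]' --grip '[0.3,0.3,0.3,0.3,0.3,0.3,0.3,0.3]'

```text
t: 5.92
eef_pos: [0.4626, -0.2342, 0.0419]
tool_rot: [0.355, 0.656, 0.415, -0.521]
contact_force: [-3.9, -4.3, 4.3]
gripper_width: 0.702
```

```bash
python3 n.py w6; python3 m.py w6b
```

```text
5.92 [ 0.4626 -0.2342  0.0419] F [-3.9 -4.3  4.3] g 0.7024209669733154
score 0.77 dish [ 0.4883 -0.1958] r 0.059 ahead 0.0454 right 0.0083 | to ring: ahead 0.2173 right -0.0195
ring ahead dir [0.397 0.918] down tilt [ 0.112  0.175 -0.978]
6.02 [ 0.463  -0.233   0.0419] F [-1.  -2.   5.1]
wrist 0.87 [0.0, 203.7, 141.8, 399.7] [[ 0.3417 -0.2034  0.045 ]]
wrist 0.66 [208.8, 31.7, 460.9, 289.4] [[ 0.4898 -0.1924  0.045 ]]
top 0.98 [412.0, 289.7, 461.1, 344.3] [[ 0.2878 -0.197   0.045 ]]
top 0.67 [409.6, 206.5, 456.3, 260.3] [[ 0.4866 -0.1898  0.045 ]]
-z [0.387 0.899 0.206]
```

View pics/w6.png

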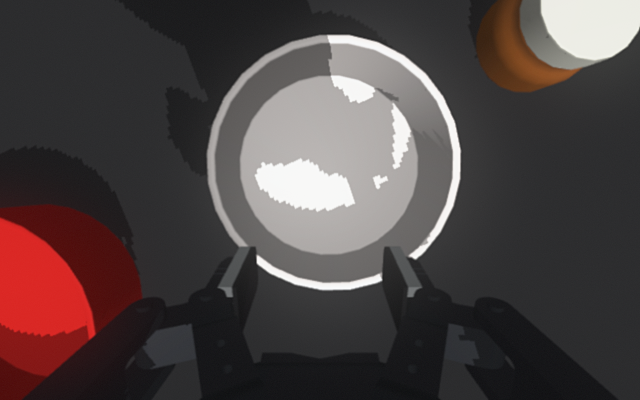

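```bash
python3 - <<'E'
from h import *
a=eyes.read_camera("scene")[120:260,140:300]; b=eyes.read_camera("wrist")[210:340,190:450]
a=cv2.resize(a,(640,560),interpolation=cv2.INTER_CUBIC)[:,80:560]
b=cv2.resize(b,(320,160)); 
cv2.imwrite("pics/c7.png",np.vstack([a,cv2.resize(b,(480,240))])[:600+200,:,::-1][:800]) 
im=cv2.imread("pics/c7.png"); cv2.imwrite("pics/c7.png",cv2.resize(im,(360,600)) if 0 else np.hstack([im[:560],cv2.copyMakeBorder(cv2.resize(eyes.read_camera("wrist")[200:400,220:420],(320,320),interpolation=cv2.INTER_CUBIC)[:,:,::-1],0,240,0,0,0)]))
print(status.get_obs()["contact_force"])
E
```

```text
[-2.10157258 -2.32441319  6.55622371]
```

View pics/c7.png

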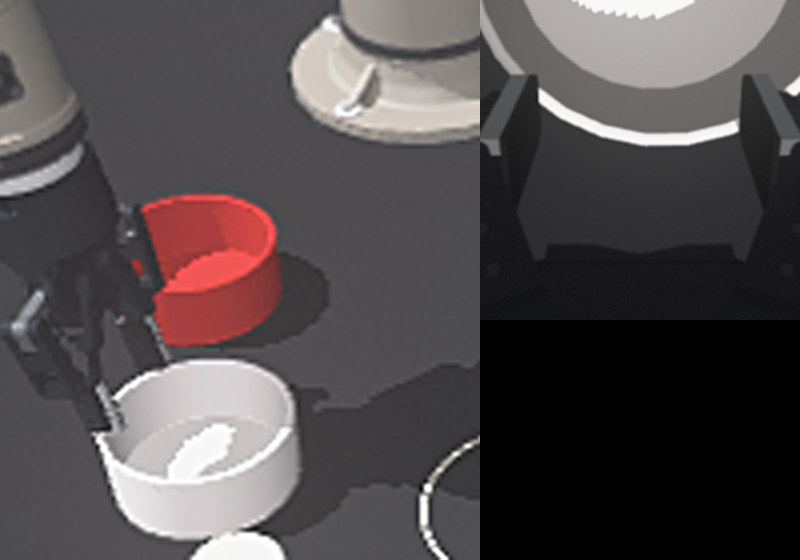

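The tips are riding on the near rim of the dish (6.5 N upward), because part-open pads sit higher than I assumed. I'll lift straight off, step back and go lower.

apply_moves --travel '[[-0.3,0,-0.06],[-0.5,0,-0.1],[-1,0,-0.2],[-1.5,0,-0.3],[-1,0,2],[0,0,3],[0,0,0],[0,0,0]]' --turn '[[0,0,0],[0,0,0],[0,0,0],[0,0,0],[0,0,0],[0,0,0],[0,0,0],[0,0,0]]' --grip '[0.3,0.3,0.3,0.3,0.3,0.3,0.3,0.3]'

```text
t: 7.03
eef_pos: [0.4429, -0.276, 0.0799]
tool_rot: [0.355, 0.656, 0.419, -0.517]
contact_force: [0.4, 1.0, 0.3]
gripper_width: 0.703
```

```bash
python3 n.py w8; python3 m.py w8b
```

```text
7.03 [ 0.4429 -0.276   0.0799] F [0.4 1.  0.3] g 0.70262654510068
score 0.66 dish [ 0.4887 -0.1956] r 0.0592 ahead 0.0919 right 0.0109 | to ring: ahead 0.2171 right -0.0181
ring ahead dir [0.39  0.921] down tilt [ 0.113  0.183 -0.977]
7.13 [ 0.4426 -0.2758  0.0795] F [-0.2  0.2  0.4]
wrist 0.83 [229.7, 0.0, 438.5, 187.4] [[ 0.4874 -0.199   0.045 ]]
wrist 0.62 [0.0, 119.2, 167.3, 319.4] [[ 0.3198 -0.2074  0.045 ]]
top 0.77 [410.1, 287.7, 463.1, 344.1] [[ 0.2903 -0.1971  0.045 ]]
top 0.59 [409.8, 207.6, 456.3, 261.5] [[ 0.4838 -0.19    0.045 ]]
-z [0.381 0.9   0.212]
```

apply_moves --travel '[[0,1.5,1.3],[0,0,0],[2.5,0,0],[2.5,0,0],[0.5,0,0],[0,0,0]]' --turn '[[0,0,0],[-0.072,0,0],[0,0,0],[0,0,0],[0,0,0],[0,0,0]]' --grip '[0.3,0.3,0.3,0.3,0.3,0.3]'

```text
t: 7.83
eef_pos: [0.4611, -0.2799, 0.0227]
tool_rot: [0.382, 0.641, 0.441, -0.499]
contact_force: [-0.1, -0.3, 1.1]
gripper_width: 0.702
```

```bash
python3 n.py w9
```

```text
7.83 [ 0.4611 -0.2799  0.0227] F [-0.1 -0.3  1.1] g 0.7021922826706084
score 0.56 dish [ 0.4886 -0.1955] r 0.0592 ahead 0.0887 right -0.0 | to ring: ahead 0.2179 right 0.0005
ring ahead dir [0.31  0.951] down tilt [ 0.113  0.184 -0.976]
```

apply_moves --travel '[[0.2,0,-1.0],[0.15,0,-0.7],[0.06,0,-0.3],[0.06,0,-0.3],[0.06,0,-0.3],[0.06,0,-0.3],[0.08,0,-0.4],[0.08,0,-0.4]]' --turn '[[0,0,0],[0,0,0],[0,0,0],[0,0,0],[0,0,0],[0,0,0],[0,0,0],[0,0,0]]' --grip '[0.3,0.3,0.3,0.3,0.3,0.3,0.3,0.3]'

```text
t: 8.6
eef_pos: [0.4753, -0.2442, 0.0285]
tool_rot: [0.384, 0.641, 0.438, -0.499]
contact_force: [-1.5, -1.2, -1.1]
gripper_width: 0.7
```

```bash
python3 n.py w10
```

```text
8.6 [ 0.4753 -0.2442  0.0285] F [-1.5 -1.2 -1.1] g 0.7002214789712329
score 0.86 dish [ 0.4932 -0.1872] r 0.059 ahead 0.0597 right -0.0007 | to ring: ahead 0.2085 right -0.0014
ring ahead dir [0.311 0.95 ] down tilt [ 0.118  0.177 -0.977]
```

apply_moves --travel '[[0.2,0,-0.4],[0.2,0,-0.5],[0.19,0,-0.5],[0.19,0,-0.5],[0.19,0,-0.5],[0.19,0,-0.5],[0.19,0,-0.5],[0.19,0,-0.5]]' --turn '[[0,0,0],[0,0,0],[0,0,0],[0,0,0],[0,0,0],[0,0,0],[0,0,0],[0,0,0]]' --grip '[0.3,0.3,0.3,0.3,0.3,0.3,0.3,0.3]'

```text
t: 9.37
eef_pos: [0.491, -0.2161, 0.0238]
tool_rot: [0.387, 0.643, 0.429, -0.503]
contact_force: [-3.2, -5.2, 5.1]
gripper_width: 0.702
```

```bash
python3 n.py w11
```

```text
9.37 [ 0.491  -0.2161  0.0238] F [-3.2 -5.2  5.1] g 0.7017457384774476
ring ahead dir [0.322 0.947] down tilt [ 0.126  0.162 -0.979]
```

```bash
python3 - <<'E'
from h import *
print(status.get_obs()["contact_force"])
b=cv2.imread("pics/w11.png"); a=eyes.read_camera("scene")[120:270,150:310,::-1]
cv2.imwrite("pics/c11.png",np.hstack([cv2.resize(a,(400,375),interpolation=cv2.INTER_CUBIC),cv2.resize(b[20:395,120:520],(400,375))]))
for d in eyes.masks_of("dish","scene")[:3]: print(d["score"],d["rect"])
E
```

```text
[-1.32400896 -2.9323768   0.98701212]
0.94 [195.9, 165.6, 232.4, 207.2]
0.68 [198.0, 213.6, 247.0, 260.4]
```

View pics/c11.png

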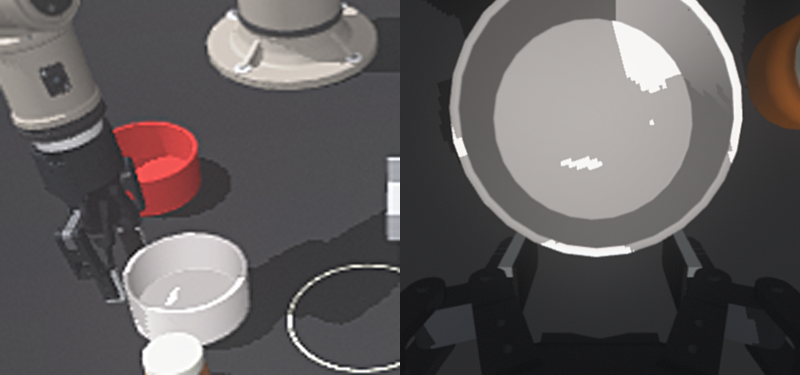

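Now the tips are below the rim: the dish is flat, cradled between the pads at crop (510,240) and (690,240), and the jar is clear on the right. I'll keep pushing.

apply_moves --travel '[[0.12,0,-0.4],[0.12,0,-0.4],[0.12,0,-0.4],[0.12,0,-0.4],[0.12,0,-0.4],[0.12,0,-0.4],[0.12,0,-0.4],[0.12,0,-0.4]]' --turn '[[0,0,0],[0,0,0],[0,0,0],[0,0,0],[0,0,0],[0,0,0],[0,0,0],[0,0,0]]' --grip '[0.3,0.3,0.3,0.3,0.3,0.3,0.3,0.3]'

```text
t: 10.23
eef_pos: [0.5021, -0.194, 0.0218]
tool_rot: [0.387, 0.644, 0.422, -0.507]
contact_force: [-2.4, -6.0, 5.9]
gripper_width: 0.697
```

```bash
python3 n.py w12
```

```text
10.23 [ 0.5021 -0.194   0.0218] F [-2.4 -6.   5.9] g 0.6966397760345476
score 0.74 dish [ 0.5218 -0.1387] r 0.0591 ahead 0.0587 right 0.0003 | to ring: ahead 0.1532 right -0.0169
ring ahead dir [0.332 0.943] down tilt [ 0.13   0.152 -0.98 ]
```

apply_moves --travel '[[0.05,0.08,-0.3],[0.05,0.08,-0.3],[0.06,0.08,-0.35],[0.06,0.08,-0.35],[0.06,0.08,-0.35],[0.06,0.08,-0.35],[0.06,0.08,-0.35],[0.06,0.08,-0.35]]' --turn '[[-0.018,0,0],[-0.018,0,0],[-0.018,0,0],[-0.018,0,0],[-0.018,0,0],[-0.018,0,0],[-0.018,0,0],[-0.018,0,0]]' --grip '[0.3,0.3,0.3,0.3,0.3,0.3,0.3,0.3]'

```text
t: 11.0
eef_pos: [0.5165, -0.1662, 0.0217]
tool_rot: [0.435, 0.612, 0.461, -0.472]
contact_force: [0.2, -1.4, -0.2]
gripper_width: 0.702
```

```bash
python3 n.py w13
```

```text
11.0 [ 0.5165 -0.1662  0.0217] F [ 0.2 -1.4 -0.2] g 0.7019504369767459
score 0.78 dish [ 0.5275 -0.1081] r 0.0591 ahead 0.0591 right 0.0004 | to ring: ahead 0.1228 right 0.0074
ring ahead dir [0.179 0.984] down tilt [ 0.129  0.154 -0.98 ]
```

apply_moves --travel '[[0.08,-0.03,-0.45],[0.08,-0.03,-0.45],[0.08,-0.03,-0.45],[0.08,-0.03,-0.45],[0.08,-0.03,-0.45],[0.08,-0.03,-0.45],[0.08,-0.03,-0.45],[0.08,-0.03,-0.45]]' --turn '[[0.006,0,0],[0.006,0,0],[0.006,0,0],[0.006,0,0],[0.006,0,0],[0.006,0,0],[0.006,0,0],[0.006,0,0]]' --grip '[0.3,0.3,0.3,0.3,0.3,0.3,0.3,0.3]'

```text
t: 11.77
eef_pos: [0.522, -0.1276, 0.0217]
tool_rot: [0.418, 0.624, 0.448, -0.485]
contact_force: [-0.7, -2.3, 0.2]
gripper_width: 0.696
```

```bash
python3 n.py w14
```

```text
11.77 [ 0.522  -0.1276  0.0217] F [-0.7 -2.3  0.2] g 0.696038676411078
score 0.91 dish [ 0.5362 -0.0703] r 0.0592 ahead 0.059 right 0.0005 | to ring: ahead 0.0842 right 0.0008
ring ahead dir [0.234 0.972] down tilt [ 0.129  0.153 -0.98 ]
```

apply_moves --travel '[[0.08,0,-0.45],[0.08,0,-0.45],[0.08,0,-0.45],[0.08,0,-0.45],[0.08,0,-0.45],[0.08,0,-0.45],[0.08,0,-0.45],[0.08,0,-0.45]]' --turn '[[0,0,0],[0,0,0],[0,0,0],[0,0,0],[0,0,0],[0,0,0],[0,0,0],[0,0,0]]' --grip '[0.3,0.3,0.3,0.3,0.3,0.3,0.3,0.3]'

```text
t: 12.53
eef_pos: [0.5315, -0.0893, 0.0217]
tool_rot: [0.418, 0.624, 0.448, -0.485]
contact_force: [-1.1, -2.6, 0.5]
gripper_width: 0.699
```

```bash
python3 n.py w15
```

```text
12.53 [ 0.5315 -0.0893  0.0217] F [-1.1 -2.6  0.5] g 0.6986571011619006
score 0.61 dish [ 0.5457 -0.032 ] r 0.0589 ahead 0.059 right 0.0005 | to ring: ahead 0.0448 right 0.0005
ring ahead dir [0.234 0.972] down tilt [ 0.128  0.153 -0.98 ]
```

apply_moves --travel '[[0.08,0,-0.45],[0.08,0,-0.45],[0.08,0,-0.45],[0.08,0,-0.45],[0.08,0,-0.45],[0.08,0,-0.45],[0.08,0,-0.45],[0.07,0,-0.35]]' --turn '[[0,0,0],[0,0,0],[0,0,0],[0,0,0],[0,0,0],[0,0,0],[0,0,0],[0,0,0]]' --grip '[0.3,0.3,0.3,0.3,0.3,0.3,0.3,0.3]'

```text
t: 13.3
eef_pos: [0.5408, -0.0517, 0.0217]
tool_rot: [0.418, 0.624, 0.448, -0.485]
contact_force: [-0.5, -2.3, 0.7]
gripper_width: 0.702
```

```bash
python3 n.py w16; python3 - <<'E'
from h import *
C=cam("wrist"); im=cv2.imread("pics/w16.png"); T=cam("top"); t=eyes.read_camera("top")[:,:,::-1].copy()
th=np.linspace(0,6.28,90)
for r in (.077,): 
    P=np.c_[.5567+r*np.cos(th),.0114+r*np.sin(th),0*th]
    print(proj(T,[.5567,.0114,0]))
cv2.imwrite("pics/c16.png",np.hstack([cv2.resize(im,(480,300)),cv2.resize(t[130:290,230:390],(300,300),interpolation=cv2.INTER_CUBIC)]))
E
```

```text
13.3 [ 0.5408 -0.0517  0.0217] F [-0.5 -2.3  0.7] g 0.7017459656663028
score 0.84 dish [0.555  0.0056] r 0.059 ahead 0.059 right 0.0005 | to ring: ahead 0.006 right 0.0003
ring ahead dir [0.234 0.972] down tilt [ 0.127  0.153 -0.98 ]
[[349.83266808 204.43293307]]
```

View pics/c16.png

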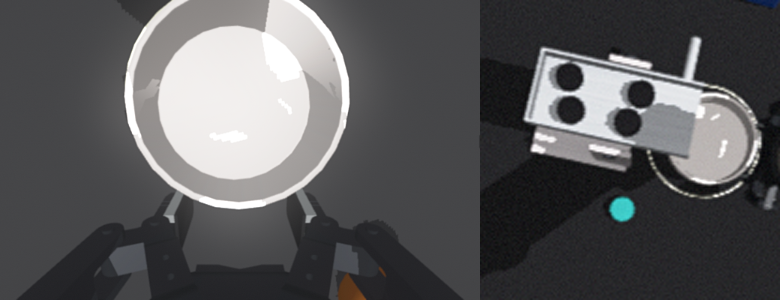

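The dish is concentric with the ring, about 6 mm short. I'll give it one small nudge, then back straight out and rise.

apply_moves --travel '[[0.06,0,-0.35],[0.05,0,-0.2],[-0.2,0,1.0],[-0.4,0,2.0],[-0.8,0,3.5],[-2.5,0,3.0],[-4,0,0],[-4,0,0]]' --turn '[[0,0,0],[0,0,0],[0,0,0],[0,0,0],[0,0,0],[0,0,0],[0,0,0],[0,0,0]]' --grip '[0.3,0.3,0.3,0.3,0.3,0.3,0.3,0.3]'

```text
t: 14.12
eef_pos: [0.5001, -0.1552, 0.1166]
tool_rot: [0.415, 0.62, 0.456, -0.485]
contact_force: [1.6, -0.3, 0.0]
gripper_width: 0.705
```

```bash
python3 n.py w17; python3 - <<'E'
from h import *
T=cam("top"); t=eyes.read_camera("top"); cv2.imwrite("pics/t17.png",t[:,:,::-1])
for d in eyes.masks_of("tray_rod","top")[:2]: print(d["score"],d["rect"])
o=status.get_obs(); print(o["q"],o["eef_pos"],quat(o["tool_rot"]).round(3).tolist())
E
```

```text
14.12 [ 0.5001 -0.1552  0.1166] F [ 1.6 -0.3  0. ] g 0.7047008609312946
ring ahead dir [0.227 0.974] down tilt [ 0.114  0.164 -0.98 ]
0.68 [253.1, 150.1, 350.1, 215.5]
0.68 [330.6, 179.6, 373.7, 230.6]
[ 0.537903    0.37318184 -0.28673308  2.04043093 -0.13700982  0.67428138
  0.14314356] [ 0.50230375 -0.15495533  0.11761096] [[0.119, 0.968, -0.221], [0.161, -0.239, -0.958], [-0.98, 0.078, -0.185]]
```

apply_moves --travel '[[-3.9,0.3,-0.7],[-3.9,0.3,-0.7],[-2,0.2,-0.5],[0.7,1.6,-2.9],[0.7,1.6,-2.9],[0.7,1.6,-2.9],[0.7,1.6,-2.9],[0.7,1.6,-2.9]]' --turn '[[0,0,0],[0,0,0],[0,0,0],[0,0,0],[0,0,0],[0,0,0],[0,0,0],[0,0,0]]' --grip '[1,1,1,1,1,1,1,1]'

```text
t: 14.98
eef_pos: [0.6105, -0.0289, 0.2076]
tool_rot: [0.408, 0.619, 0.458, -0.491]
contact_force: [0.1, -0.8, 0.8]
gripper_width: -0.002
```

```bash
python3 - <<'E'
from h import *
o=status.get_obs(); print(o["t"],o["eef_pos"],quat(o["tool_rot"]).round(3).tolist(),o["gripper_width"])
print(tool(np.array([.651,.037,.22])-o["eef_pos"]),tool([0,0,-.01]))
C=cam("wrist"); im=eyes.read_camera("wrist")[:,:,::-1].copy()
# predicted rod axis & tray, tip point
S=np.array([[.05,-.07,.146],[.098,-.07,.146],[.043,-.09,.166],[-.043,-.09,.166],[.043,.1,.166]])
W=S@R.from_euler('z',-.172).as_matrix().T+[.5762,.1241,0]; uv=proj(C,W); print(uv.round())
for p in uv: cv2.circle(im,tuple(int(v) for v in p),4,(0,255,0),1)
cv2.imwrite("pics/w18.png",im)
T=cam("top"); t=eyes.read_camera("top"); cv2.imwrite("pics/t18.png",t[:,:,::-1])
E
```

```text
14.9833 [ 0.61053124 -0.02888075  0.20764308] [[0.099, 0.967, -0.233], [0.166, -0.247, -0.955], [-0.981, 0.056, -0.185]] -0.0022667491386076724
[ 0.28046103  2.3561275  -7.46169389] [ 0.98117916 -0.05602198  0.18479448]
[[ 289.  122.]
 [ 360.  116.]
 [ 279.  152.]
 [ 136.  163.]
 [ 250. -181.]]
```

View pics/w18.png

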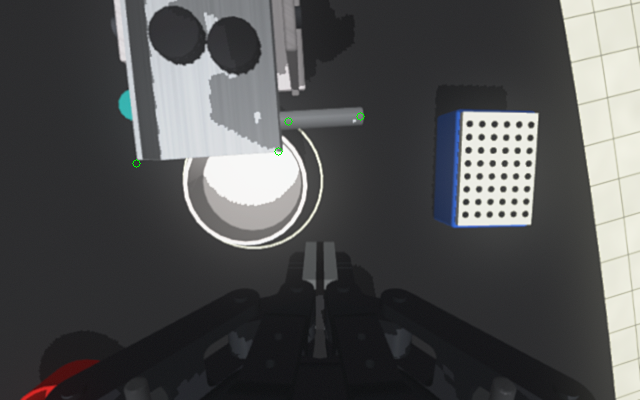

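The green predictions match the tray corner and rod end at (360,116). The dish looks a little left of the ring centre, so I'll measure both in this view before pressing.

```bash
python3 - <<'E'
from h import *
C=cam("wrist"); 
r=back(C,[(303,131),(314,147),(321,166),(322,185),(317,207),(306,225),(290,238)],0); q=circ(r); print("ring",q)
d=back(C,[(183,183),(190,212),(206,234),(226,244),(246,247),(270,240),(288,228),(301,205),(306,185)],.05); print("dish",circ(d))
rp=proj(C,[.5567,.0114,0]); print(rp)
E
```

```text
ring (array([0.55823391, 0.01888065]), np.float64(0.07881663504135976))
dish (array([0.5566323 , 0.01490228]), np.float64(0.05873619897810876))
[[252.72738396 186.97314644]]
```

Dish and ring centres agree within about 5 mm, so step 1 is met. Next I go above the rod.

apply_moves --travel '[[0.1,1.2,-3.7],[0.1,1.2,-3.7],[0,0,0],[0,0,0]]' --turn '[[0,0,0],[0,0,0],[0,0,0],[0,0,0]]' --grip '[1,1,1,1]'

```text
t: 15.42
eef_pos: [0.6478, 0.0431, 0.2121]
tool_rot: [0.408, 0.613, 0.466, -0.49]
contact_force: [-1.3, -1.4, -0.9]
gripper_width: -0.003
```

```bash
python3 - <<'E'
from h import *
o=status.get_obs(); p=np.array(o["eef_pos"]); Rm=quat(o["tool_rot"]); tip=p+.019*Rm[:,0]; print(o["t"],p,"tip",tip, Rm.round(3).tolist())
S=R.from_euler('z',-.172).as_matrix().T@(tip-[.5762,.1241,0]); print("tip in stand",S)
q=R.from_euler('z',-.172).as_matrix()
print("to (.09,-.07,.165)",tool(q@(np.array([.09,-.07,.165])-S)))
prev=np.array([.09,-.07,.152])
for f in (.2,.4,.6,.8,.93):
    n=np.array([.09,-.07*np.cos(f)-.006*np.sin(f),.14+.006*np.cos(f)-.07*np.sin(f)+.006]); print(f,n.round(4),tool(q@(n-prev)).round(2)); prev=n
E
```

```text
15.4167 [0.64778274 0.04307379 0.21207156] tip [0.6493975  0.04634648 0.19342533] [[0.085, 0.971, -0.221], [0.172, -0.233, -0.957], [-0.981, 0.043, -0.187]]
tip in stand [ 0.0854252  -0.06407823  0.19342533]
to (.09,-.07,.165) [2.70531705 0.37094606 1.0879394 ]
0.2 [ 0.09   -0.0698  0.138 ] [ 1.38 -0.06  0.24]
0.4 [ 0.09   -0.0668  0.1243] [ 1.4  -0.08 -0.04]
0.6 [ 0.09   -0.0612  0.1114] [ 1.36 -0.09 -0.31]
0.8 [ 0.09   -0.0531  0.1   ] [ 1.27 -0.1  -0.58]
0.93 [ 0.09   -0.0467  0.0935] [ 0.76 -0.07 -0.51]
```

apply_moves --travel '[[1.4,0.2,0.6],[1.4,0.2,0.5],[0.8,0,0.1],[0.6,0,0.1],[0.6,0,0.1],[0.6,0,0.1]]' --turn '[[0,0,0],[0,0,0],[0,0,0],[0,0,0],[0,0,0],[0,0,0]]' --grip '[1,1,1,1,1,1]'

```text
t: 15.92
eef_pos: [0.6493, 0.0378, 0.1494]
tool_rot: [0.407, 0.611, 0.469, -0.491]
contact_force: [-0.8, -0.1, -0.1]
gripper_width: 0.001
```

```bash
cat > s.py <<'E'
from h import *
o=status.get_obs(); p=np.array(o["eef_pos"]); Rm=quat(o["tool_rot"]); tip=p+.019*Rm[:,0]
q=R.from_euler('z',-.172).as_matrix(); S=q.T@(tip-[.5762,.1241,0]); print(round(o["t"],2),"tip in stand",S.round(4),"F",np.round(o["contact_force"],1))
for f in (.4,.6,.8,.93):
    n=np.array([.09,-.07*np.cos(f)-.006*np.sin(f),.14+.006*np.cos(f)-.07*np.sin(f)+.006]); print(f,tool(q@(n-S)).round(2))
E
python3 s.py
```

```text
15.92 tip in stand [ 0.0877 -0.069   0.1307] F [-0.8 -0.1 -0.1]
0.4 [ 0.68  0.2  -0.11]
0.6 [ 2.05  0.12 -0.42]
0.8 [ 3.32  0.03 -1.  ]
0.93 [ 4.08 -0.03 -1.51]
```

```bash
python3 - <<'E'
from h import *
b=eyes.read_camera("wrist")[:,:,::-1]; a=eyes.read_camera("scene")[150:290,240:420,::-1]
cv2.imwrite("pics/c19.png",np.hstack([cv2.resize(a,(400,311),interpolation=cv2.INTER_CUBIC),cv2.resize(b[20:331,120:520],(400,311))]))
print(status.get_obs()["contact_force"],status.get_obs()["eef_pos"])
E
```

```text
[ 0.27317451 -0.85949024  0.08345597] [0.6488827  0.03774773 0.14893025]
```

View pics/c19.png

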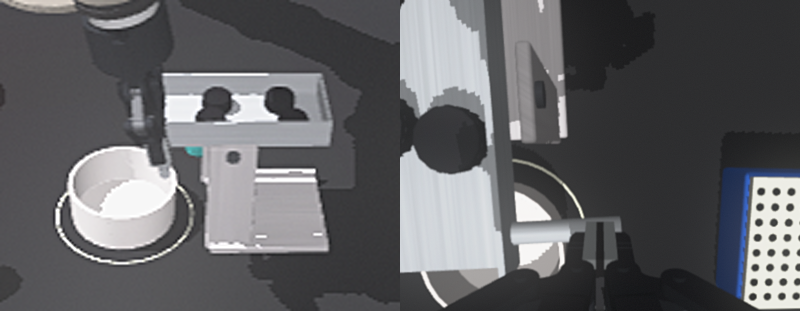

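The tray is still level. The shut tips are just above the rod at crop (600,222), with no contact yet. The tips therefore stand about level with the TCP, which also explains the earlier ride-up on the rim. I'll press on along the rod's arc.

apply_moves --travel '[[0.1,0.3,0],[0.5,0,0.1],[0.6,0,0.1],[0.7,0,0.05],[0.7,0,0],[0.7,0,-0.05]]' --turn '[[0,0,0],[0,0,0],[0,0,0],[0,0,0],[0,0,0],[0,0,0]]' --grip '[1,1,1,1,1,1]'

```text
t: 16.52
eef_pos: [0.6553, 0.0393, 0.1175]
tool_rot: [0.407, 0.611, 0.468, -0.491]
contact_force: [-3.4, -0.2, 2.9]
gripper_width: 0.001
```

```bash
python3 - <<'E'
s=open("s.py").read().replace("p+.019*Rm[:,0]","p+0*Rm[:,0]").replace(",.93)",",.9)"); open("s.py","w").write(s)
E
python3 s.py
```

```text
16.52 tip in stand [ 0.0924 -0.07    0.1175] F [-3.4 -0.2  2.9]
0.4 [-0.62 -0.23 -0.43]
0.6 [ 0.75 -0.32 -0.74]
0.8 [ 2.02 -0.41 -1.32]
0.9 [ 2.61 -0.46 -1.71]
```

apply_moves --travel '[[0.6,0,-0.35],[0.6,0,-0.35],[0.6,0,-0.4],[0.5,0,-0.4],[0.3,0,-0.1]]' --turn '[[0,0,0],[0,0,0],[0,0,0],[0,0,0],[0,0,0]]' --grip '[1,1,1,1,1]'

```text
t: 16.93
eef_pos: [0.6616, 0.0597, 0.091]
tool_rot: [0.407, 0.611, 0.467, -0.492]
contact_force: [-2.5, -0.7, 5.5]
gripper_width: 0.001
```

```bash
python3 s.py; python3 - <<'E'
from h import *
b=eyes.read_camera("top")[130:260,230:400,::-1]; a=eyes.read_camera("scene")[150:290,240:420,::-1]
cv2.imwrite("pics/c20.png",np.hstack([cv2.resize(a,(400,311),interpolation=cv2.INTER_CUBIC),cv2.resize(b,(400,311),interpolation=cv2.INTER_CUBIC)]))
for c in("top","scene"):
  for d in eyes.masks_of("cap1",c)[:6]: print(c,round(d["score"],2),d["rect"])
  for n in("tray","dish"):
    d=eyes.masks_of(n,c)
    for e in d[:2]: print(n,round(e["score"],2),e["rect"])
T=cam("top"); print(proj(T,[[.5566,.014,.013],[.5566,.014,.05]]))
E
```

```text
16.93 tip in stand [ 0.0951 -0.0488  0.091 ] F [-2.5 -0.7  5.5]
0.4 [-3.62 -0.27  1.18]
0.6 [-2.26 -0.36  0.86]
0.8 [-0.98 -0.45  0.28]
0.9 [-0.4  -0.5  -0.11]
top 0.74 [301.9, 171.1, 314.8, 187.4]
top 0.67 [323.4, 194.7, 333.5, 209.2]
top 0.55 [300.5, 235.4, 312.7, 247.4]
top 0.47 [301.5, 187.1, 313.9, 200.0]
tray 0.68 [267.3, 152.7, 338.7, 212.5]
dish 0.88 [332.7, 178.3, 372.2, 229.1]
dish 0.77 [407.0, 286.0, 460.8, 343.5]
scene 0.62 [307.9, 237.5, 311.5, 238.8]
scene 0.51 [322.0, 160.1, 376.1, 248.6]
tray 0.57 [323.3, 157.0, 376.3, 249.7]
dish 0.96 [186.1, 168.5, 232.5, 209.9]
dish 0.66 [273.4, 212.8, 317.2, 263.7]
[[349.34806797 203.86232619]
 [350.91948599 202.13066384]]
```

apply_moves --travel '[[0.15,-0.1,0],[0.1,-0.1,0],[0.1,-0.1,0],[0.1,0,0],[0.1,0,0],[0.1,0,0]]' --turn '[[0,0,0],[0,0,0],[0,0,0],[0,0,0],[0,0,0],[0,0,0]]' --grip '[1,1,1,1,1,1]'

```text
t: 17.83
eef_pos: [0.6618, 0.0612, 0.0895]
tool_rot: [0.408, 0.614, 0.465, -0.489]
contact_force: [-0.7, -0.5, 6.0]
gripper_width: -0.002
```

```bash
python3 s.py; python3 - <<'E'
from h import *
b=eyes.read_camera("top")[130:260,230:400,::-1]; a=eyes.read_camera("scene")[150:290,240:420,::-1]
cv2.imwrite("pics/c21.png",np.hstack([cv2.resize(a,(400,311),interpolation=cv2.INTER_CUBIC),cv2.resize(b,(400,311),interpolation=cv2.INTER_CUBIC)]))
for c in("top","scene"):
  for d in eyes.masks_of("cap1",c)[:6]: print(c,round(d["score"],2),d["rect"])
g=b.copy(); print("dark px in tray/dish")
im=eyes.read_camera("top")
E
```

```text
17.83 tip in stand [ 0.0951 -0.0474  0.0895] F [-0.7 -0.5  6. ]
0.4 [-3.8  -0.23  1.28]
0.6 [-2.44 -0.32  0.97]
0.8 [-1.16 -0.43  0.39]
0.9 [-0.58 -0.48  0.01]
top 0.68 [350.0, 212.5, 361.5, 223.8]
top 0.4 [359.7, 206.5, 369.4, 215.7]
top 0.39 [338.6, 192.2, 349.4, 199.7]
scene 0.7 [296.7, 228.2, 305.2, 238.6]
scene 0.51 [283.6, 229.3, 293.0, 238.0]
scene 0.51 [299.2, 240.9, 309.7, 247.5]
dark px in tray/dish
```

apply_moves --travel '[[-0.7,0,0.45],[-0.8,0,0.45],[-0.9,0,0.35],[-1.0,0,0.2],[-1.0,0,0],[-1.0,0,-0.1],[-1.5,0,-0.2],[-3.0,0,0]]' --turn '[[0,0,0],[0,0,0],[0,0,0],[0,0,0],[0,0,0],[0,0,0],[0,0,0],[0,0,0]]' --grip '[1,1,1,1,1,1,1,1]'

```text
t: 18.75
eef_pos: [0.647, 0.032, 0.1872]
tool_rot: [0.406, 0.613, 0.468, -0.491]
contact_force: [-0.6, 0.5, 0.4]
gripper_width: 0.002
```

apply_moves --travel '[[-4,0,0],[-2,3,0],[0,3.5,1],[0,3.5,1],[0,0,0],[0,0,0],[0,0,0]]' --turn '[[0,0,0],[0,0,0],[0,0,0],[0,0,0],[0,0,0],[0,0,0],[0,0,0]]' --grip '[1,1,1,1,1,1,1]'

```text
t: 19.33
eef_pos: [0.7325, -0.0265, 0.257]
tool_rot: [0.407, 0.611, 0.467, -0.493]
contact_force: [-0.6, -0.2, -0.1]
gripper_width: -0.001
```

```bash
python3 s.py | head -1; python3 - <<'E'
from h import *
w=eyes.read_camera("wrist")[:,:,::-1]
b=eyes.read_camera("top")[130:250,235:395,::-1]; a=eyes.read_camera("scene")[165:285,250:410,::-1]
r=np.hstack([cv2.resize(v,(400,300),interpolation=cv2.INTER_CUBIC) for v in (a,b)])
cv2.imwrite("pics/c22.png",np.vstack([r,cv2.resize(w[:240],(800,300))]))
T=cam("top")
for c in("top","scene"):
  C=cam(c)
  for d in eyes.masks_of("cap1",c)[:6]:
    l,t,rr,bb=d["rect"]; print(c,round(d["score"],2),d["rect"],back(C,[((l+rr)/2,(t+bb)/2)],.013).round(3))
  for n in("tray","dish"):
    for e in eyes.masks_of(n,c)[:2]: print(n,round(e["score"],2),e["rect"])
E
```

```text
19.33 tip in stand [ 0.1798 -0.1216  0.257 ] F [-0.6 -0.2 -0.1]
top 0.52 [350.4, 212.8, 364.1, 225.9] [[ 0.518 -0.007  0.013]]
top 0.39 [339.0, 208.6, 346.8, 215.9] [[0.535 0.03  0.013]]
tray 0.93 [249.5, 151.2, 346.7, 214.0]
dish 0.97 [405.7, 289.6, 462.5, 340.6]
dish 0.67 [333.9, 178.9, 372.4, 230.3]
scene 0.42 [284.9, 225.3, 292.9, 237.9] [[ 0.516 -0.001  0.013]]
tray 0.91 [302.8, 182.3, 389.8, 232.0]
dish 0.78 [185.1, 168.0, 231.8, 209.7]
dish 0.7 [273.0, 217.0, 316.8, 261.5]
```

View pics/c22.png

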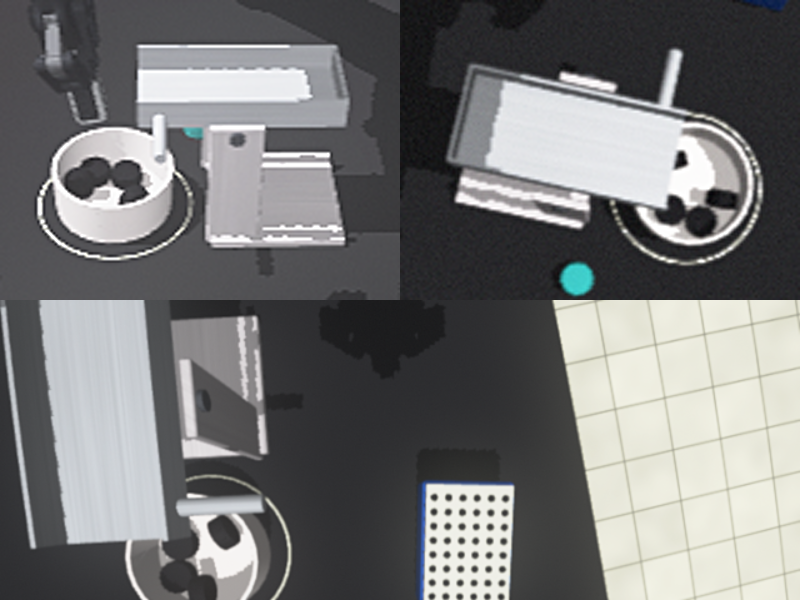

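All four caps are in the dish at (80–135,165–190) in the scene crop. The tray is empty and level, and the dish is inside the ring. I'll let things settle briefly and hand in.

apply_moves --travel '[[0,0,0],[0,0,0],[0,0,0],[0,0,0]]' --turn '[[0,0,0],[0,0,0],[0,0,0],[0,0,0]]' --grip '[1,1,1,1]'

```text
t: 20.12
eef_pos: [0.7325, -0.0248, 0.2578]
tool_rot: [0.408, 0.611, 0.468, -0.492]
contact_force: [0.5, -0.9, 0.7]
gripper_width: 0.003
```

```bash
python3 -c "
from station import bot; print(bot.hand_in())"
```

```text
the job is handed in; nothing more can be done
None
```

I pushed the white dish into the ring with the fingers part open, pressed the rod to tip the tray, let the tray swing back level, and handed in at about 20 s.

**Last checks:**
- The final picture shows all four caps in the dish, the tray empty and level, and the robot clear of everything. One cap seems to stand on edge, but it is below the rim.
- The dish centre was about 5 mm from the ring's, measured before tipping. Its outline in the top view moved by no more than about 1 px after the caps fell.
- The jar, tip box, wash bottle and red dish were never approached closely. I did not measure them again at the end.

**What went wrong or disagreed:**
- **Fingers on the rim:** early in the push the fingertips rode up onto the dish's rim, because they sat higher than the given 19 mm ahead of the TCP. I lifted off and pushed again from lower down.
- **Push force:** the wrist read about 6.5 N upward, roughly 7 N in all, while the fingers rested on the rim. It read about 9 N in total at one point during the second push. That is under the 10 N limit but close to it, and I only have readings at the end of each move, not the peaks between them.
- **Cap detector:** it found only one or two of the caps in the dish at the end, so the count of four comes from looking at the pictures.

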